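# Line up trim cuts by length on the sample board

## Task

Put the four straight black trim cuts lying on the near left of the bench on the grey sample board in order of length, one on each yellow strip: the shortest on the strip next to the red button, then longer and longer, the longest next to the white button. Lay each one flat, still open side down, along its strip and centred on it, then let go; leave the oil bottle standing where it is.

Things in the scene. Friction and masses are not known exactly. Their poses are not given: they have to be found in the camera images.
- cut_40: a straight cut of black ribbed rubber edge trim, 40 mm long, 18 mm wide, 22 mm high, about 36 g: a U channel lying open side down, pinch it across its width. Origin: centre of its underside; x along its length, y across its width, z up. It starts flat on the bench (underside at z = 0); a fixed toggle clamp, 170 mm high with its red lever, stands between the cuts and the board
- cut_60: a straight cut of black ribbed rubber edge trim, 60 mm long, 18 mm wide, 22 mm high, about 44 g: a U channel lying open side down, pinch it across its width. Origin: centre of its underside; x along its length, y across its width, z up. It starts flat on the bench (underside at z = 0); a fixed toggle clamp, 170 mm high with its red lever, stands between the cuts and the board
- cut_80: a straight cut of black ribbed rubber edge trim, 80 mm long, 18 mm wide, 22 mm high, about 52 g: a U channel lying open side down, pinch it across its width. Origin: centre of its underside; x along its length, y across its width, z up. It starts flat on the bench (underside at z = 0); a fixed toggle clamp, 170 mm high with its red lever, stands between the cuts and the board
- cut_100: a straight cut of black ribbed rubber edge trim, 100 mm long, 18 mm wide, 22 mm high, about 60 g: a U channel lying open side down, pinch it across its width. Origin: centre of its underside; x along its length, y across its width, z up. It starts flat on the bench (underside at z = 0); a fixed toggle clamp, 170 mm high with its red lever, stands between the cuts and the board
- strip_a: one of four like yellow strips, 24 x 108 mm, flat (not to be felt), side by side in a straight row 65 mm apart on the fixed grey sample board (330 x 130 x 8 mm, its top at z = 0.008). Which letter lies where in the row changes from start to start. Origin: centre of the strip, on the board's top; x along the row, y along the strip's length
- strip_b: one of four like yellow strips, 24 x 108 mm, flat (not to be felt), side by side in a straight row 65 mm apart on the fixed grey sample board (330 x 130 x 8 mm, its top at z = 0.008). Which letter lies where in the row changes from start to start. Origin: centre of the strip, on the board's top; x along the row, y along the strip's length
- strip_c: one of four like yellow strips, 24 x 108 mm, flat (not to be felt), side by side in a straight row 65 mm apart on the fixed grey sample board (330 x 130 x 8 mm, its top at z = 0.008). Which letter lies where in the row changes from start to start. Origin: centre of the strip, on the board's top; x along the row, y along the strip's length
- strip_d: one of four like yellow strips, 24 x 108 mm, flat (not to be felt), side by side in a straight row 65 mm apart on the fixed grey sample board (330 x 130 x 8 mm, its top at z = 0.008). Which letter lies where in the row changes from start to start. Origin: centre of the strip, on the board's top; x along the row, y along the strip's length
- red_button: fixed red round button, 18 mm across and 8 mm high, on the board's top at one end of the row, in line with it, 52.5 mm from the centre of the nearest strip; a white button of the same shape marks the other end. Which end is red changes. Origin: centre of its underside
- oil_bottle: bystander: small white plastic oil bottle with a red nozzle, standing loose on the bench beside the board, 36 mm across, 120 mm high. Origin: centre of its underside
There are look-alikes about, which are no part of the job. What is shaped like the cut_40 but blue or purple is not meant.

How it is judged:
At the end, for the whole second after the job is handed in: From the red button on, the 40, 60, 80 and 100 mm cuts lie one on each strip: centre within 12 mm of the strip's centre, length within 0.2 rad of the strip's, open side down, flat on the board (tilt under 0.1 rad, height within 3 mm), released and at rest (((horizontal distance between cut_40 and strip_a below 0.012 m and angle between the x axis of cut_40 and the y axis of strip_a, either way round below 0.2 rad and horizontal distance between strip_a and red_button between 0.0225 and 0.0825 m) or (horizontal distance between cut_40 and strip_b below 0.012 m and angle between the x axis of cut_40 and the y axis of strip_b, either way round below 0.2 rad and horizontal distance between strip_b and red_button between 0.0225 and 0.0825 m) or (horizontal distance between cut_40 and strip_c below 0.012 m and angle between the x axis of cut_40 and the y axis of strip_c, either way round below 0.2 rad and horizontal distance between strip_c and red_button between 0.0225 and 0.0825 m) or (horizontal distance between cut_40 and strip_d below 0.012 m and angle between the x axis of cut_40 and the y axis of strip_d, either way round below 0.2 rad and horizontal distance between strip_d and red_button between 0.0225 and 0.0825 m)) and height (world z) of cut_40 between 0.005 and 0.0115 m and angle between each of cut_40, cut_60, cut_80, cut_100's own z axis and vertical below 0.1 rad and linear speed of each of cut_40, cut_60, cut_80, cut_100 below 0.02 m/s and angular speed of each of cut_40, cut_60, cut_80, cut_100 below 0.2 rad/s and contact force between each of cut_40, cut_60, cut_80, cut_100 and the fingers below 0.05 N and ((horizontal distance between cut_60 and strip_a below 0.012 m and angle between the x axis of cut_60 and the y axis of strip_a, either way round below 0.2 rad and horizontal distance between strip_a and red_button between 0.0875 and 0.1475 m) or (horizontal distance between cut_60 and strip_b below 0.012 m and angle between the x axis of cut_60 and the y axis of strip_b, either way round below 0.2 rad and horizontal distance between strip_b and red_button between 0.0875 and 0.1475 m) or (horizontal distance between cut_60 and strip_c below 0.012 m and angle between the x axis of cut_60 and the y axis of strip_c, either way round below 0.2 rad and horizontal distance between strip_c and red_button between 0.0875 and 0.1475 m) or (horizontal distance between cut_60 and strip_d below 0.012 m and angle between the x axis of cut_60 and the y axis of strip_d, either way round below 0.2 rad and horizontal distance between strip_d and red_button between 0.0875 and 0.1475 m)) and height (world z) of cut_60 between 0.005 and 0.0115 m and ((horizontal distance between cut_80 and strip_a below 0.012 m and angle between the x axis of cut_80 and the y axis of strip_a, either way round below 0.2 rad and horizontal distance between strip_a and red_button between 0.1525 and 0.2125 m) or (horizontal distance between cut_80 and strip_b below 0.012 m and angle between the x axis of cut_80 and the y axis of strip_b, either way round below 0.2 rad and horizontal distance between strip_b and red_button between 0.1525 and 0.2125 m) or (horizontal distance between cut_80 and strip_c below 0.012 m and angle between the x axis of cut_80 and the y axis of strip_c, either way round below 0.2 rad and horizontal distance between strip_c and red_button between 0.1525 and 0.2125 m) or (horizontal distance between cut_80 and strip_d below 0.012 m and angle between the x axis of cut_80 and the y axis of strip_d, either way round below 0.2 rad and horizontal distance between strip_d and red_button between 0.1525 and 0.2125 m)) and height (world z) of cut_80 between 0.005 and 0.0115 m and ((horizontal distance between cut_100 and strip_a below 0.012 m and angle between the x axis of cut_100 and the y axis of strip_a, either way round below 0.2 rad and horizontal distance between strip_a and red_button between 0.2175 and 0.2775 m) or (horizontal distance between cut_100 and strip_b below 0.012 m and angle between the x axis of cut_100 and the y axis of strip_b, either way round below 0.2 rad and horizontal distance between strip_b and red_button between 0.2175 and 0.2775 m) or (horizontal distance between cut_100 and strip_c below 0.012 m and angle between the x axis of cut_100 and the y axis of strip_c, either way round below 0.2 rad and horizontal distance between strip_c and red_button between 0.2175 and 0.2775 m) or (horizontal distance between cut_100 and strip_d below 0.012 m and angle between the x axis of cut_100 and the y axis of strip_d, either way round below 0.2 rad and horizontal distance between strip_d and red_button between 0.2175 and 0.2775 m)) and height (world z) of cut_100 between 0.005 and 0.0115 m); the robot touches nothing.
It fails at once if the oil bottle is knocked over or shifted by more than 20 mm (distance of oil_bottle from where it was at the start of the episode above 0.02 m or angle between oil_bottle's own z axis and vertical above 0.3 rad).
It also fails if it takes over 115 s, if anything falls off the work surface, if the arm or the gripper's body presses on something with over 40 N, if the wrist force passes 120 N, or if a joint passes its speed limit or range.

## Robot

A 6-joint arm with a two-finger parallel gripper is mounted at the origin on a cart in front of the work surface, level with it; the furniture and walls round the work are solid. World frame = base frame: x ahead of the robot, y to its left, z up, the work surface at z = 0. Lengths are in m, angles in rad, forces in N, time in s.
With the tool pointing down it reaches from about 0.375 to 0.9 m from the base axis. Payload 3.1 kg.
Tool frame: the origin (TCP) lies between the finger pads; the fingertips stand 22 mm ahead of it and the grasp point (between the pads) lies 3 mm ahead of it; z points along the fingers, y is the line along which they close (so a half turn about z gives the same grasp; the last joint's range is limited). The gripper opens to 87 mm and grips with 3 to 60 N. Pads are 19 mm wide; open, the fingers measure 117 mm over their backs; the gripper's body (75 mm by 190 mm) begins 51 mm behind the grasp point.
Start: joints at [-1.425, 0.527, 1.433, -0, 1.181, -0.178], TCP at [0.199, -0.592, 0.245] pointing down, gripper open.
Joint ranges: [-3.08, 3.08], [-0.75, 2.2], [0.22, 2.44], [-1.43, 4.57], [0, 2.65], [-2.85, 2.85]. Speed limits (rad/s): [2.79, 2.79, 3.14, 3.14, 3.14, 3.14].

## Interface

Orientations are given as a unit quaternion [x, y, z, w].
In Python, from rig import robot gives the robot as it stands.
- The arm moves only by the tool move_arm, never from a script. Its argument "series" is text: rows parted by semicolons, each of 6 numbers parted by spaces: the shift along the tool's x, y, z in mm, then the turn, a rotation vector about the tool's x, y, z in degrees. In form: dx dy dz ax ay az; .... A call has 1 to 8 rows; each row is the pose to reach, as a shift and turn from the pose commanded when the call began, along the tool's axes at that moment; what a row does not reach only later rows make up. A row lasts 1/12 s, in which the tool goes at most 41.7 mm and 7.16 degrees, less where a joint would pass 70% of its speed; a pose out of reach is approached as far as the arm can. A call with a gripper value outside its range is refused whole. "jaw" is the opening, from 0 (shut) to 1 (fully open), set as the call begins (left out, the last holds). The fingers move at their own pace and stop on an object; "newtons" is the grip in N (left out, the last holds). Time passes only in rows, so rows that repeat a pose let the fingers close. It gives the time, the measured TCP pose, the force, the opening and the grip force at its end, in the units of the state.
- robot.get_obs(): the state, without advancing time (a new reading comes with each control period).
- robot.camera(name): name is "scene" or "top" or "wrist"; returns a dict with "img" (400x640x3 uint8, red, green, blue), "mtx" (3x3 intrinsics, pixels), "world_to_cam" (4x4, takes a point from world to camera coordinates). Camera axes: x right, y down, z forward; pixel columns grow to the right and rows downward; lengths in m; the calibration is good to about 2 mm. A picture is of the moment at which its call begins. There is no depth.
- robot.hand_in(): hands the job in; it is judged then, once.
Trained networks look in a picture, given as the dict that the camera call returned (one of the last four; its "shot" number tells which), for a name from the list of things; names that differ only in an ending like _2 or _b are one class to them, and where a whole thing is asked for, a point or a joint stands for the part that bears it (a point fixed in the world has none). Each returns a list of dicts, best first, with "p" (0 to 1); they miss things now and then, are a little off and sometimes report something else, mostly with a low value. They report only what shows in the picture. A call takes as long as a camera call. They do not tell look-alikes from the thing itself.
- robot.search_frame(picture, thing): "xyz" ([x, y, z] in m, in world coordinates, good to about 4 mm: the middle of the surface that is visible of it).
- robot.tip_of(picture, thing): "xyz" ([x, y, z] in m, in world coordinates, good to about 4 mm: a listed point, or the origin of a listed thing).
The state is a dict: "time": time; "q": joint angles; "joint_velocities": joint speeds; "joint_torque": joint torques, N m; "position": TCP position; "tool_rot": TCP orientation; "ft_force": force on the tool from outside, world axes, zero at the start; "moment": the same for the moment, N m; "grip_width": finger opening in m; "grip_force": force on a finger pad.
Only numpy, scipy, OpenCV 4.12 (cv2) and the standard library are available. Lean on these libraries where they do the work, as an engineer would, in place of code of your own. Each camera call takes 0.05 s, during which the arm holds its last target. There are 200 camera calls.

## Working session

There is one attempt and no reset: what is moved stays moved. The work goes in short steps, Python scripts to look and compute and a tool call to move; the robot and the scene stay as the last step left them, time stands still between calls to the robot, and variables do not carry over. Pictures are saved under pics/ and viewed, at most 14 in all, crops included, and the job is handed in when it is done.

Besides the shell and the picture viewer there is one more tool, called after ">>>" as name(argument=value, ...), one argument or row to a line, values as JSON. move_arm: Moves the arm, as the interface text tells. Its arguments: {"type":"object","properties":{"series":{"type":"string"},"jaw":{"type":"number"},"newtons":{"type":"number"}},"required":["series"]}

```bash
mkdir -p pics; python3 - <<'E'
from rig import robot
import cv2
o=robot.get_obs();print(o['time'],o['position'],o['tool_rot'],o['grip_width'])
for n in("top","scene"):
    p=robot.camera(n);cv2.imwrite(f"pics/{n}0.png",p["img"][:,:,::-1])
    for t in("cut_40","cut_60","cut_80","cut_100","strip_a","red_button","oil_bottle"):
        print(n,t,[(round(d["p"],2),[round(float(v),3) for v in d["xyz"]]) for d in robot.tip_of(p,t)][:6])
E
```

```text
0.0 [ 0.19937229 -0.5916134   0.24355798] [ 9.86843051e-01  1.61677318e-01  1.92169459e-05 -1.11244593e-03] 0.08690357732837233
top cut_40 [(0.6, [0.672, 0.35, 0.001]), (0.6, [0.379, 0.292, -0.002]), (0.44, [0.434, 0.354, -0.001]), (0.43, [0.434, 0.109, -0.001]), (0.39, [0.459, 0.228, 0.002]), (0.39, [0.579, 0.331, -0.001])]
top cut_60 [(0.6, [0.672, 0.35, 0.001]), (0.6, [0.379, 0.292, -0.002]), (0.44, [0.434, 0.354, -0.001]), (0.43, [0.434, 0.109, -0.001]), (0.39, [0.459, 0.228, 0.002]), (0.39, [0.579, 0.331, -0.001])]
top cut_80 [(0.6, [0.672, 0.35, 0.001]), (0.6, [0.379, 0.292, -0.002]), (0.44, [0.434, 0.354, -0.001]), (0.43, [0.434, 0.109, -0.001]), (0.39, [0.459, 0.228, 0.002]), (0.39, [0.579, 0.331, -0.001])]
top cut_100 [(0.6, [0.672, 0.35, 0.001]), (0.6, [0.379, 0.292, -0.002]), (0.44, [0.434, 0.354, -0.001]), (0.43, [0.434, 0.109, -0.001]), (0.39, [0.459, 0.228, 0.002]), (0.39, [0.579, 0.331, -0.001])]
top strip_a [(0.7, [0.541, -0.079, 0.007]), (0.62, [0.48, -0.05, 0.01]), (0.51, [0.597, -0.109, 0.008])]
top red_button [(0.49, [0.436, -0.024, 0.007])]
top oil_bottle [(0.54,
[... 353 characters left out ...]
]), (0.51, [0.382, 0.29, 0.001]), (0.5, [0.458, 0.225, -0.001])]
scene cut_80 [(0.97, [0.437, 0.349, -0.0]), (0.79, [0.433, 0.107, 0.0]), (0.72, [0.583, 0.326, 0.004]), (0.58, [0.68, 0.349, -0.004]), (0.51, [0.382, 0.29, 0.001]), (0.5, [0.458, 0.225, -0.001])]
scene cut_100 [(0.97, [0.437, 0.349, -0.0]), (0.79, [0.433, 0.107, 0.0]), (0.72, [0.583, 0.326, 0.004]), (0.58, [0.68, 0.349, -0.004]), (0.51, [0.382, 0.29, 0.001]), (0.5, [0.458, 0.225, -0.001])]
scene strip_a [(0.83, [0.483, -0.049, 0.012]), (0.73, [0.596, -0.109, 0.009]), (0.66, [0.653, -0.14, 0.007]), (0.51, [0.538, -0.075, 0.009])]
scene red_button [(0.47, [0.437, -0.024, 0.008])]
scene oil_bottle [(0.57, [0.588, -0.334, -0.002])]
```

View pics/top0.png

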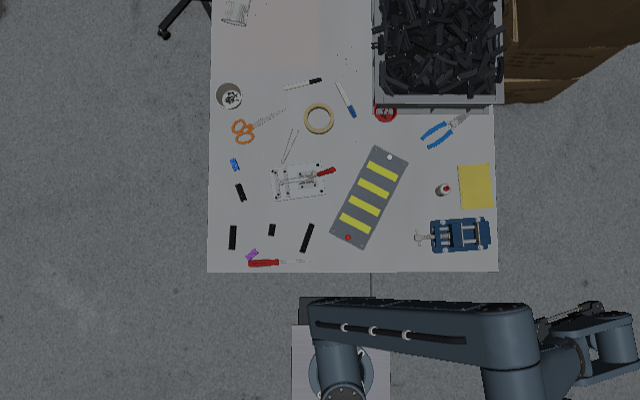

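View pics/scene0.png

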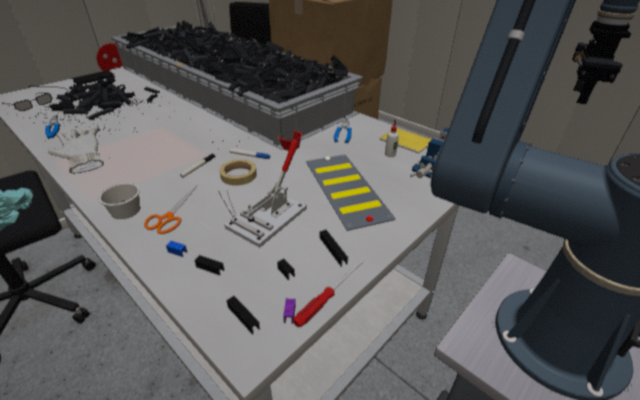

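The top view shows the four black cuts at about (272,230) for the 40, (241,192) for the 60, (233,237) for the 80 and (307,237) for the 100. The look-alikes are blue at (235,164) and purple at (252,254). The red button is at (348,237), the white one at (389,157), and the clamp lies around (300,180).

```bash
cat > h.py <<'E'
from rig import robot
import numpy as np, cv2
from scipy.spatial.transform import Rotation as R
def ray(p,uv,z):
    K,T=np.array(p["mtx"]),np.array(p["world_to_cam"])
    d=T[:3,:3].T@np.linalg.solve(K,[uv[0],uv[1],1]); c=-T[:3,:3].T@T[:3,3]
    return c+d*(z-c[2])/d[2]
def blobs(p,mask,z,amin=20,amax=1e9):
    "centre, long axis angle (deg), length, width on plane z of each blob"
    out=[]
    for c in cv2.findContours(mask.astype(np.uint8),cv2.RETR_EXTERNAL,cv2.CHAIN_APPROX_NONE)[0]:
        if not amin<cv2.contourArea(c)<amax: continue
        w=np.array([ray(p,q,z)[:2] for q in c[:,0].astype(float)],np.float32)*1000
        (x,y),_,_=r=cv2.minAreaRect(w); b=cv2.boxPoints(r); e=[b[1]-b[0],b[2]-b[1]]
        e.sort(key=np.linalg.norm); a=np.degrees(np.arctan2(e[1][1],e[1][0]))%180
        out.append([round(float(v),1) for v in(x,y,a,np.linalg.norm(e[1]),np.linalg.norm(e[0]))]+[tuple(int(v) for v in c[:,0].mean(0))])
    return out
def to(x,y,z,yaw=None):
    "shift/turn in tool axes (mm, deg) to world mm pose, tool down, tool x at yaw mod 180"
    o=robot.get_obs(); r=R.from_quat(o["tool_rot"]); q1=np.degrees(np.arctan2(y,x))
    X=r.as_matrix()[:,0]; cur=np.degrees(np.arctan2(X[1],X[0]))
    if yaw is None: yaw=cur
    else: yaw=min((yaw+180*k for k in(-2,-1,0,1,2)),key=lambda a:abs(q1+90-a))  # q6 near zero
    g=R.from_euler("z",yaw,degrees=True)*R.from_quat([1,0,0,0])
    d=r.inv().apply(np.array([x,y,z])-1000*o["position"]); t=np.degrees((r.inv()*g).as_rotvec())
    print("t",round(o["time"],2),"pos",np.round(1000*o["position"],1),"yaw",round(cur,1),"w",round(o["grip_width"]*1000,1),"->",np.round(d,1),np.round(t,1))
E
python3 - <<'E'
from h import *
p=robot.camera("top"); im=p["img"].astype(int); 
roi=np.zeros(im.shape[:2],bool); roi[175:262,215:325]=1
for b in blobs(p,roi&(im.max(2)<60),.022,15): print("blk",b)
hsv=cv2.cvtColor(p["img"],cv2.COLOR_RGB2HSV); roi[:]=0; roi[140:250,325:415]=1
for b in blobs(p,roi&(hsv[...,0]>20)&(hsv[...,0]<40)&(hsv[...,1]>120),.008): print("yel",b)
print("clamp",[ray(p,q,.0)[:2].round(3) for q in((270,165),(270,200),(335,165),(325,200))])
to(440,230,280,90)
E
```

```text
blk [434.0, 349.8, 177.2, 75.1, 20.9, (232, 237)]
blk [432.4, 107.5, 161.5, 95.3, 17.5, (306, 237)]
blk [459.6, 222.2, 170.9, 36.3, 19.3, (271, 229)]
blk [581.9, 324.1, 21.5, 57.8, 19.0, (240, 192)]
yel [481.1, -49.7, 62.3, 105.8, 22.5, (354, 222)]
yel [538.7, -80.6, 62.0, 106.3, 23.5, (363, 205)]
yel [596.1, -111.2, 61.7, 106.5, 23.2, (372, 187)]
yel [653.7, -141.4, 62.0, 105.6, 23.7, (382, 170)]
clamp [array([0.675, 0.231]), array([0.558, 0.23 ]), array([0.674, 0.014]), array([0.557, 0.048])]
t 0.85 pos [ 199.5 -592.3  244.6] yaw 18.6 w 86.9 -> [ 490.4 -702.5  -35.5] [  0.    0.  -71.4]
```

```bash
python3 - <<'E'
from h import *
to(480,-200,260,161.5); to(432,107,150,161.5)
E
```

```text
t 0.85 pos [ 199.5 -592.3  244.6] yaw 18.6 w 86.9 -> [ 391.  -282.3  -15.4] [ 0.  -0.  37.1]
t 0.85 pos [ 199.5 -592.3  244.6] yaw 18.6 w 86.9 -> [ 443.5 -588.5   94.5] [   0.     0.  -142.9]
```

>>> move_arm(
  series="195 -141 -15 0 0 -28; 391 -282 -15 0 0 -57; 391 -282 -15 0 0 -57; 391 -282 -15 0 0 -57; 391 -282 -15 0 0 -57; 391 -282 -15 0 0 -57; 391 -282 -15 0 0 -57; 391 -282 -15 0 0 -57",
  jaw=0.6,
  newtons=15,
)

```text
time: 1.52
position: [0.3942, -0.3197, 0.2557]
tool_rot: [0.788, 0.615, 0.0, 0.0]
ft_force: [0.4, 0.6, 0.5]
grip_width: 0.0532
grip_force: 0.0
```

```bash
python3 - <<'E'
from h import *
to(480,-200,260,161.5); to(432,107,160,161.5)
E
```

```text
t 1.52 pos [ 394.2 -319.7  255.7] yaw 75.9 w 53.2 -> [137.   54.1  -4.3] [ 0.  -0.  94.4]
t 1.52 pos [ 394.2 -319.7  255.7] yaw 75.9 w 53.2 -> [423.1 -67.1  95.5] [  0.    0.  -85.6]
```

>>> move_arm(
  series="423 -67 50 0 0 -57; 423 -67 50 0 0 -57; 423 -67 50 0 0 -57; 423 -67 50 0 0 -57; 423 -67 50 0 0 -57; 423 -67 50 0 0 -57; 423 -67 50 0 0 -57; 423 -67 50 0 0 -57",
)

```text
time: 2.18
position: [0.4245, 0.0101, 0.2169]
tool_rot: [0.399, 0.917, 0.0, 0.001]
ft_force: [0.8, -0.5, 0.5]
grip_width: 0.0524
grip_force: 0.0
```

```bash
python3 - <<'E'
from h import *
to(432,107,160,161.5)
E
```

```text
t 2.18 pos [424.5  10.1 216.9] yaw 132.9 w 52.4 -> [65.9 71.5 56.8] [  0.    0.1 -28.6]
```

>>> move_arm(
  series="66 71 57 0 0 -29; 66 71 57 0 0 -29; 66 71 57 0 0 -29; 66 71 57 0 0 -29; 66 71 57 0 0 -29; 66 71 57 0 0 -29; 66 71 57 0 0 -29",
)

```text
time: 2.77
position: [0.4326, 0.1044, 0.1601]
tool_rot: [0.161, 0.987, 0.0, 0.001]
ft_force: [0.6, 0.5, 0.3]
grip_width: 0.0524
grip_force: 0.0
```

```bash
python3 - <<'E'
from h import *
p=robot.camera("wrist"); cv2.imwrite("pics/w1.png",p["img"][:,:,::-1])
for b in blobs(p,p["img"].max(2)<60,.022,400): print(b)
for d in robot.tip_of(p,"cut_100"): print(d)
to(432,107,26,161.5)
E
```

```text
[560.8, 66.4, 71.3, 692.3, 195.0, (353, 319)]
[457.3, 220.5, 171.5, 43.4, 23.6, (451, 177)]
[432.2, 109.0, 160.4, 100.1, 17.0, (320, 188)]
[434.4, 344.0, 177.0, 80.7, 32.0, (595, 101)]
[374.9, 266.5, 92.5, 58.8, 25.4, (488, 53)]
[303.5, 92.6, 90.7, 101.8, 5.9, (249, 46)]
[275.4, 69.2, 71.4, 113.3, 25.1, (203, 9)]
{'xyz': [0.4351, 0.112, -0.0017], 'p': 0.9}
{'xyz': [0.5808, 0.3274, 0.0013], 'p': 0.88}
{'xyz': [0.4627, 0.227, 0.0008], 'p': 0.73}
{'xyz': [0.4364, 0.3519, 0.0038], 'p': 0.67}
t 2.87 pos [432.6 104.1 160.3] yaw 161.4 w 52.0 -> [  1.7   2.5 134.3] [ 0.   0.1 -0.1]
```

View pics/w1.png

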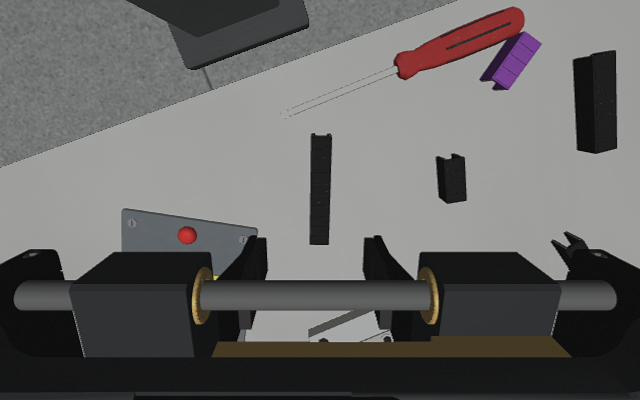

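The wrist view shows the 100 mm cut at (320,188) between the open fingers, with the 40 at (451,177), the 80 at (595,101) and purple at (510,60). Its measured pose agrees with the top view, so I descend.

>>> move_arm(
  series="3 1 40 0 0 1; 3 1 80 0 0 1; 3 1 115 0 0 1; 3 1 134 0 0 1; 3 1 134 0 0 1; 3 1 134 0 0 1",
)

```text
time: 3.37
position: [0.4298, 0.1059, 0.0251]
tool_rot: [0.17, 0.985, -0.0, -0.0]
ft_force: [0.7, 0.9, 0.3]
grip_width: 0.0521
grip_force: 0.0
```

```bash
python3 - <<'E'
from h import *
to(432.2,109,26,160.4)
E
```

```text
t 3.37 pos [429.8 105.9  25.1] yaw 160.4 w 52.1 -> [-1.2  3.7 -0.9] [-0. -0.  0.]
```

>>> move_arm(
  series="-1 4 0 0 0 0; -1 4 0 0 0 0",
)

```text
time: 3.53
position: [0.433, 0.1101, 0.0263]
tool_rot: [0.169, 0.986, 0.0, 0.001]
ft_force: [-0.5, 0.3, -1.4]
grip_width: 0.0523
grip_force: 0.0
```

>>> move_arm(
  series="0 0 0 0 0 0; 0 0 0 0 0 0; 0 0 0 0 0 0; 0 0 0 0 0 0; 0 0 0 0 0 0; 0 0 0 0 0 0",
  jaw=0,
  newtons=15,
)

```text
time: 4.03
position: [0.4317, 0.1103, 0.0258]
tool_rot: [0.168, 0.986, 0.0, 0.0]
ft_force: [-0.7, 0.3, 0.3]
grip_width: 0.0201
grip_force: 0.0
```

>>> move_arm(
  series="0 0 -40 0 0 0; 0 0 -80 0 0 0; 0 0 -120 0 0 0; 0 0 -160 0 0 0; 0 0 -160 0 0 0",
)

```text
time: 4.45
position: [0.4357, 0.1105, 0.1917]
tool_rot: [0.168, 0.986, 0.001, 0.007]
ft_force: [0.4, -0.9, -0.7]
grip_width: 0.018
grip_force: 15.0
```

```bash
python3 - <<'E'
from h import *
to(653.7,-141.4,150,62)
E
```

```text
t 4.45 pos [435.7 110.5 191.7] yaw 160.6 w 18.0 -> [-288.6 -165.5   44.7] [ 0.8  0.3 98.6]
```

>>> move_arm(
  series="-90 145 -20 0 0 20; -90 145 -20 0 0 45; -90 145 -20 0 0 57; -90 145 -20 0 0 57; -90 145 -20 0 0 57; -90 145 -20 0 0 57; -90 145 -20 0 0 57; -90 145 -20 0 0 57",
)

```text
time: 5.12
position: [0.5641, 0.2174, 0.2043]
tool_rot: [0.621, 0.784, -0.001, -0.001]
ft_force: [0.1, -0.1, -0.1]
grip_width: 0.018
grip_force: 15.0
```

```bash
python3 - <<'E'
from h import *
to(653.7,-141.4,150,62)
E
```

```text
t 5.12 pos [564.1 217.4 204.3] yaw 103.3 w 18.0 -> [-369.7    4.8   54.3] [-0.1  0.  41.3]
```

I guessed the signs of that waypoint wrong and ended up over the clamp, though nothing was touched. I'll raise first and then cross high.

>>> move_arm(
  series="0 0 -30 0 0 0; 0 0 -56 0 0 0; -40 0 -56 0 0 7; -80 0 -56 0 0 14; -120 2 -56 0 0 21; -160 3 -56 0 0 28; -200 4 -56 0 0 35; -240 5 -56 0 0 41",
)

```text
time: 5.78
position: [0.6257, -0.0166, 0.2606]
tool_rot: [0.856, 0.517, -0.001, -0.001]
ft_force: [0.4, 0.4, -0.4]
grip_width: 0.018
grip_force: 15.0
```

>>> move_arm(
  series="0 0 0 0 0 0; 0 0 0 0 0 0",
)

```text
time: 5.95
position: [0.626, -0.0174, 0.2604]
tool_rot: [0.855, 0.518, -0.001, -0.001]
ft_force: [0.2, 0.7, -0.5]
grip_width: 0.0175
grip_force: 15.0
```

```bash
python3 - <<'E'
from h import *
to(653.7,-141.4,80,62)
p=robot.camera("wrist"); cv2.imwrite("pics/w2.png",p["img"][:,:,::-1])
E
```

```text
t 5.95 pos [626.  -17.4 260.4] yaw 62.4 w 17.5 -> [-97.   82.3 180.3] [-0.1  0.   0.4]
```

View pics/w2.png

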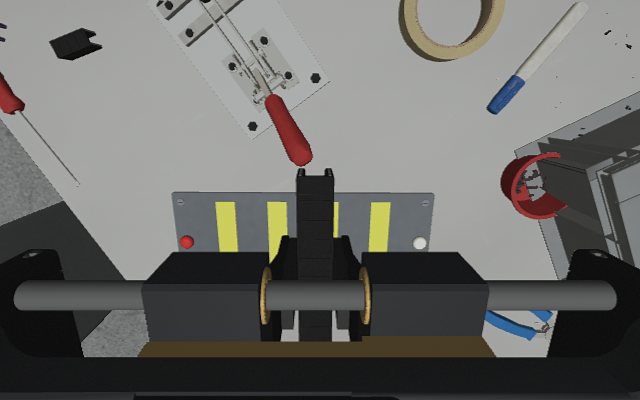

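The wrist view shows the cut held at (315,200) and straight along the tool. The red button is at (187,242), the white at (420,243), and the last strip at (380,225).

>>> move_arm(
  series="-30 25 0 0 0 0; -60 50 0 0 0 0; -85 72 0 0 0 0; -97 82 30 0 0 0; -97 82 70 0 0 0; -97 82 110 0 0 0; -97 82 150 0 0 0; -97 82 180 0 0 0",
)

```text
time: 6.67
position: [0.6521, -0.136, 0.078]
tool_rot: [0.854, 0.521, -0.001, -0.002]
ft_force: [-0.0, -0.2, -1.0]
grip_width: 0.0183
grip_force: 15.0
```

```bash
python3 - <<'E'
from h import *
to(653.7,-141.4,36,62)
E
```

```text
t 6.67 pos [ 652.1 -136.    78. ] yaw 62.8 w 18.3 -> [-4.1  4.1 41.9] [-0.3  0.   0.8]
```

>>> move_arm(
  series="-2 2 10 0 0 0; -4 4 20 0 0 0; -4 4 28 0 0 0; -4 4 32 0 0 0; -4 4 32 0 0 0; -4 4 32 0 0 0",
)

```text
time: 7.17
position: [0.657, -0.1444, 0.0512]
tool_rot: [0.854, 0.52, 0.001, 0.001]
ft_force: [-0.7, -0.2, -0.8]
grip_width: 0.0178
grip_force: 15.0
```

>>> move_arm(
  series="0 0 2 0 0 0; 0 0 4 0 0 0; 0 0 6 0 0 0; 0 0 6 0 0 0",
)

```text
time: 7.5
position: [0.6558, -0.1442, 0.0437]
tool_rot: [0.854, 0.52, -0.0, -0.0]
ft_force: [0.2, 0.5, -1.0]
grip_width: 0.0181
grip_force: 15.0
```

```bash
python3 - <<'E'
from h import *
to(653.7,-141.4,36,62); print(robot.get_obs()["ft_force"])
E
```

```text
t 7.5 pos [ 655.8 -144.2   43.7] yaw 62.6 w 18.1 -> [ 1.5 -3.2  7.7] [-0.   0.   0.6]
[ 0.2366002   0.54334847 -1.01457068]
```

>>> move_arm(
  series="1 -2 2 0 0 0; 1 -2 4 0 0 0; 1 -2 4 0 0 0",
)

```text
time: 7.75
position: [0.6542, -0.1421, 0.0392]
tool_rot: [0.854, 0.52, -0.0, -0.0]
ft_force: [-0.9, -0.5, -0.7]
grip_width: 0.0177
grip_force: 15.0
```

>>> move_arm(
  series="0 0 1 0 0 0; 0 0 2 0 0 0; 0 0 3 0 0 0; 0 0 3 0 0 0",
)

```text
time: 8.08
position: [0.6547, -0.1425, 0.0376]
tool_rot: [0.854, 0.52, -0.0, 0.0]
ft_force: [-1.5, -0.3, 4.1]
grip_width: 0.0177
grip_force: 15.0
```

Touched down (4 N), so I release and rise.

>>> move_arm(
  series="0 0 0 0 0 0; 0 0 0 0 0 0; 0 0 0 0 0 0; 0 0 0 0 0 0",
  jaw=0.6,
)

```text
time: 8.42
position: [0.6547, -0.1424, 0.0365]
tool_rot: [0.854, 0.52, 0.0, -0.0]
ft_force: [-0.1, -0.5, -0.4]
grip_width: 0.0366
grip_force: 0.0
```

>>> move_arm(
  series="0 0 -15 0 0 0; 0 0 -40 0 0 0; 0 0 -80 0 0 0; 0 0 -120 0 0 0; 0 0 -160 0 0 0; 0 0 -200 0 0 0; 0 0 -222 0 0 0; 0 0 -222 0 0 0",
)

```text
time: 9.08
position: [0.6581, -0.1435, 0.2676]
tool_rot: [0.854, 0.52, 0.005, 0.006]
ft_force: [0.3, -0.1, 1.0]
grip_width: 0.0519
grip_force: 0.0
```

```bash
python3 - <<'E'
from h import *
p=robot.camera("wrist"); cv2.imwrite("pics/w3.png",p["img"][:,:,::-1])
p=robot.camera("top"); im=p["img"].astype(int); 
roi=np.zeros(im.shape[:2],bool); roi[150:190,360:405]=1
for b in blobs(p,roi&(im.max(2)<60),.03,15): print("blk",b)
to(582,324,260,21.5)
E
```

```text
blk [606.6, -142.1, 89.8, 104.5, 32.9, (381, 186)]
blk [680.4, -175.3, 69.6, 85.3, 75.6, (391, 160)]
t 9.18 pos [ 655.  -142.5  261. ] yaw 62.6 w 52.3 -> [ 3.806e+02 -2.794e+02  1.000e-01] [ 1.000e-01  2.000e-01 -1.389e+02]
```

View pics/w3.png

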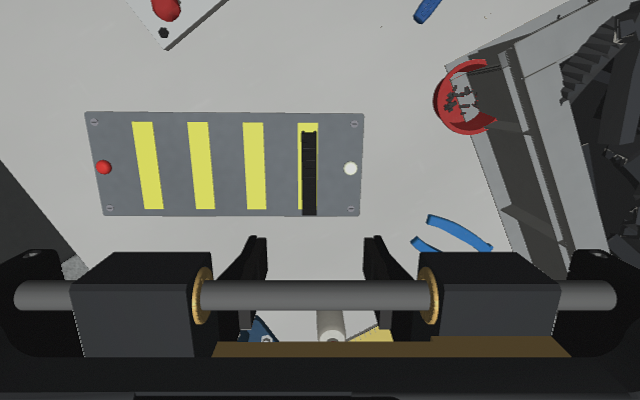

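The wrist view shows the 100 mm cut lying on the strip next to the white button, at about (309,172) with the white button at (350,168). Next is the 80.

```bash
python3 - <<'E'
from h import *
to(434.4,348.5,260,177)
E
```

```text
t 9.18 pos [ 655.  -142.5  261. ] yaw 62.6 w 52.3 -> [ 3.345e+02 -4.217e+02 -4.000e-01] [ 1.000e-01  2.000e-01 -1.144e+02]
```

>>> move_arm(
  series="334 -422 0 0 0 -57; 334 -422 0 0 0 -57; 334 -422 0 0 0 -57; 334 -422 0 0 0 -57; 334 -422 0 0 0 -57; 334 -422 0 0 0 -57; 334 -422 0 0 0 -57; 334 -422 0 0 0 -57",
)

```text
time: 9.85
position: [0.5151, 0.1629, 0.2568]
tool_rot: [0.501, 0.866, -0.001, -0.002]
ft_force: [0.4, 0.6, 0.3]
grip_width: 0.0521
grip_force: 0.0
```

```bash
python3 - <<'E'
from h import *
to(434.4,348.5,150,177)
E
```

```text
t 9.85 pos [515.1 162.9 256.8] yaw 119.9 w 52.1 -> [200.9  23.1 107.1] [ -0.2  -0.2 -57.1]
```

>>> move_arm(
  series="201 23 107 0 0 -57; 201 23 107 0 0 -57; 201 23 107 0 0 -57; 201 23 107 0 0 -57; 201 23 107 0 0 -57; 201 23 107 0 0 -57; 201 23 107 0 0 -57; 201 23 107 0 0 -57",
)

```text
time: 10.52
position: [0.4352, 0.348, 0.1487]
tool_rot: [0.025, 1.0, -0.002, -0.003]
ft_force: [-0.1, 0.2, -0.0]
grip_width: 0.0523
grip_force: 0.0
```

>>> move_arm(
  series="0 0 0 0 0 0",
)

```text
time: 10.6
position: [0.4364, 0.3474, 0.1495]
tool_rot: [0.028, 1.0, -0.001, -0.002]
ft_force: [0.8, 0.3, 0.0]
grip_width: 0.052
grip_force: 0.0
```

```bash
python3 - <<'E'
from h import *
p=robot.camera("wrist"); cv2.imwrite("pics/w4.png",p["img"][:,:,::-1])
for b in blobs(p,p["img"].max(2)<60,.022,400,9000): print(b)
to(434.4,348.5,26,177)
E
```

```text
[564.4, 323.5, 20.8, 45.1, 23.6, (299, 326)]
[494.8, 343.2, 86.8, 207.9, 49.6, (314, 272)]
[433.8, 352.7, 176.6, 80.8, 16.9, (321, 192)]
[305.6, 257.9, 101.6, 101.4, 21.9, (194, 32)]
[285.2, 244.4, 86.7, 81.6, 7.1, (161, 3)]
t 10.65 pos [436.9 347.2 150. ] yaw 176.5 w 52.4 -> [  2.2   1.4 124. ] [-0.1 -0.2 -0.5]
```

>>> move_arm(
  series="2 4 40 0 0 0; 2 4 80 0 0 0; 2 4 110 0 0 0; 2 4 124 0 0 0; 2 4 124 0 0 0; 2 4 124 0 0 0",
)

```text
time: 11.15
position: [0.4361, 0.3509, 0.0265]
tool_rot: [0.031, 1.0, -0.001, -0.001]
ft_force: [0.1, -0.6, -0.5]
grip_width: 0.0521
grip_force: 0.0
```

>>> move_arm(
  series="0 0 0 0 0 0; 0 0 0 0 0 0; 0 0 0 0 0 0; 0 0 0 0 0 0; 0 0 0 0 0 0; 0 0 0 0 0 0; 0 0 0 0 0 0; 0 0 0 0 0 0",
  jaw=0,
)

```text
time: 11.82
position: [0.4369, 0.3519, 0.0281]
tool_rot: [0.03, 1.0, 0.0, 0.0]
ft_force: [-0.7, 0.6, 3.5]
grip_width: 0.0181
grip_force: 15.0
```

>>> move_arm(
  series="0 0 -20 0 0 0; 0 0 -60 0 0 0; 0 0 -100 0 0 0; 0 0 -140 0 0 0; 0 0 -180 0 0 0; 0 0 -220 0 0 0; 0 0 -235 0 0 0; 0 0 -235 0 0 0",
)

```text
time: 12.48
position: [0.4389, 0.353, 0.2676]
tool_rot: [0.029, 1.0, 0.003, 0.005]
ft_force: [-0.1, 0.2, -0.6]
grip_width: 0.0177
grip_force: 15.0
```

```bash
python3 - <<'E'
from h import *
to(596.1,-111.2,260,62)
E
```

```text
t 12.48 pos [438.9 353.  267.6] yaw 176.6 w 17.7 -> [-184.2 -454.2    6.8] [  0.7   0.  114.6]
```

>>> move_arm(
  series="-184 -454 3 0 0 57; -184 -454 3 0 0 57; -184 -454 3 0 0 57; -184 -454 3 0 0 57; -184 -454 3 0 0 57; -184 -454 3 0 0 57; -184 -454 3 0 0 57; -184 -454 3 0 0 57",
)

```text
time: 13.15
position: [0.5424, 0.0341, 0.2585]
tool_rot: [0.506, 0.863, -0.001, -0.002]
ft_force: [0.5, -0.0, -1.2]
grip_width: 0.0179
grip_force: 15.0
```

```bash
python3 - <<'E'
from h import *
to(594.8,-113.6,255,62)
E
```

```text
t 13.15 pos [542.4  34.1 258.5] yaw 119.2 w 17.9 -> [-154.5  -26.4    3.1] [-0.3 -0.  57.2]
```

>>> move_arm(
  series="-154 -26 0 0 0 57; -154 -26 0 0 0 57; -154 -26 0 0 0 57; -154 -26 0 0 0 57; -154 -26 0 0 0 57; -154 -26 60 0 0 57; -154 -26 100 0 0 57; -154 -26 140 0 0 57",
)

```text
time: 13.82
position: [0.5958, -0.1109, 0.1329]
tool_rot: [0.856, 0.517, -0.0, -0.001]
ft_force: [0.3, -0.2, -0.7]
grip_width: 0.0177
grip_force: 15.0
```

```bash
python3 - <<'E'
from h import *
to(594.8,-113.6,36,62)
E
```

```text
t 13.82 pos [ 595.8 -110.9  132.9] yaw 62.2 w 17.7 -> [-2.9  0.5 96.9] [-0.1  0.   0.2]
```

>>> move_arm(
  series="-3 0 35 0 0 0; -3 0 65 0 0 0; -3 0 72 0 0 0; -3 0 72 0 0 0; -3 0 72 0 0 0",
)

```text
time: 14.23
position: [0.5954, -0.1133, 0.0633]
tool_rot: [0.854, 0.52, -0.0, -0.0]
ft_force: [-0.4, -0.2, -1.4]
grip_width: 0.0182
grip_force: 15.0
```

```bash
python3 - <<'E'
from h import *
to(594.8,-113.6,36,62)
E
```

```text
t 14.23 pos [ 595.4 -113.3   63.3] yaw 62.6 w 18.2 -> [-0.5 -0.4 27.3] [-0.1  0.   0.6]
```

>>> move_arm(
  series="0 0 10 0 0 0; 0 0 18 0 0 0; 0 0 22 0 0 0; 0 0 24 0 0 0; 0 0 24 0 0 0",
)

```text
time: 14.65
position: [0.5954, -0.1133, 0.0396]
tool_rot: [0.854, 0.52, -0.0, -0.0]
ft_force: [-0.3, -0.3, -1.3]
grip_width: 0.0177
grip_force: 15.0
```

>>> move_arm(
  series="0 0 1 0 0 0; 0 0 2 0 0 0; 0 0 2 0 0 0; 0 0 2 0 0 0",
)

```text
time: 14.98
position: [0.5957, -0.1135, 0.0378]
tool_rot: [0.854, 0.52, 0.0, 0.0]
ft_force: [-0.3, 0.4, 0.2]
grip_width: 0.0183
grip_force: 15.0
```

>>> move_arm(
  series="0 0 1 0 0 0; 0 0 1 0 0 0; 0 0 2 0 0 0; 0 0 2 0 0 0",
)

```text
time: 15.32
position: [0.5956, -0.1134, 0.0362]
tool_rot: [0.854, 0.52, 0.0, 0.0]
ft_force: [-1.0, -0.3, 3.6]
grip_width: 0.0182
grip_force: 15.0
```

>>> move_arm(
  series="0 0 0 0 0 0; 0 0 0 0 0 0; 0 0 0 0 0 0; 0 0 0 0 0 0",
  jaw=0.6,
)

```text
time: 15.65
position: [0.5955, -0.1135, 0.0355]
tool_rot: [0.854, 0.52, -0.0, -0.0]
ft_force: [-0.9, 0.3, -0.1]
grip_width: 0.0364
grip_force: 0.0
```

>>> move_arm(
  series="0 0 -15 0 0 0; 0 0 -40 0 0 0; 0 0 -80 0 0 0; 0 0 -120 0 0 0; 0 0 -160 0 0 0; 0 0 -200 0 0 0; 0 0 -224 0 0 0; 0 0 -224 0 0 0",
)

```text
time: 16.32
position: [0.599, -0.1146, 0.2666]
tool_rot: [0.854, 0.52, 0.004, 0.005]
ft_force: [0.2, 0.2, 0.7]
grip_width: 0.0525
grip_force: 0.0
```

```bash
python3 - <<'E'
from h import *
p=robot.camera("wrist"); cv2.imwrite("pics/w5.png",p["img"][:,:,::-1])
for b in blobs(p,p["img"].max(2)<60,.030,400,9000): print(b)
to(582,324,260,21.5)
E
```

```text
[551.8, -219.3, 152.1, 295.9, 70.3, (316, 273)]
[597.8, -111.0, 62.6, 79.3, 16.1, (309, 168)]
[652.9, -144.6, 62.6, 99.0, 19.5, (364, 171)]
t 16.37 pos [ 597.3 -114.   263.3] yaw 62.6 w 52.3 -> [ 381.9 -215.1    1.9] [   0.3    0.5 -138.9]
```

Both placed cuts measure within 4 mm of their strips' centres. Next is the 60.

>>> move_arm(
  series="382 -215 2 0 0 -57; 382 -215 2 0 0 -57; 382 -215 2 0 0 -57; 382 -215 2 0 0 -57; 382 -215 2 0 0 -57; 382 -215 2 0 0 -57; 382 -215 2 0 0 -57; 382 -215 2 0 0 -57",
)

```text
time: 17.03
position: [0.5823, 0.2214, 0.2557]
tool_rot: [0.5, 0.866, -0.001, -0.002]
ft_force: [0.3, 0.1, -0.6]
grip_width: 0.0522
grip_force: 0.0
```

```bash
python3 - <<'E'
from h import *
to(582,324,220,21.5)
E
```

```text
t 17.03 pos [582.3 221.4 255.7] yaw 120.0 w 52.2 -> [89.  51.1 35.6] [ -0.1  -0.2 -81.5]
```

>>> move_arm(
  series="89 51 0 0 0 -57; 89 51 0 0 0 -57; 89 51 0 0 0 -57; 89 51 36 0 0 -57; 89 51 36 0 0 -57; 89 51 36 0 0 -57; 89 51 36 0 0 -57; 89 51 36 0 0 -57",
)

```text
time: 17.7
position: [0.5829, 0.3219, 0.219]
tool_rot: [0.026, 1.0, -0.001, -0.003]
ft_force: [-0.8, 0.6, -0.1]
grip_width: 0.0523
grip_force: 0.0
```

>>> move_arm(
  series="0 0 0 0 0 -24; 0 0 0 0 0 -24; 0 0 0 0 0 -24; 0 0 0 0 0 -24; 0 0 0 0 0 -24",
)

```text
time: 18.12
position: [0.5831, 0.3218, 0.2195]
tool_rot: [-0.179, 0.984, -0.0, -0.002]
ft_force: [0.1, -0.2, -0.2]
grip_width: 0.0524
grip_force: 0.0
```

```bash
python3 - <<'E'
from h import *
p=robot.camera("wrist"); cv2.imwrite("pics/w6.png",p["img"][:,:,::-1])
for b in blobs(p,p["img"].max(2)<60,.022,400,9000): print(b)
to(582,324,26,21.5)
E
```

```text
[582.2, 325.8, 21.2, 61.7, 15.9, (319, 179)]
[461.6, 226.4, 171.4, 40.1, 20.8, (265, 24)]
t 18.17 pos [583.3 321.8 219.8] yaw -159.5 w 52.3 -> [ -0.4   2.5 193.8] [ 0.  -0.2 -1. ]
```

View pics/w6.png

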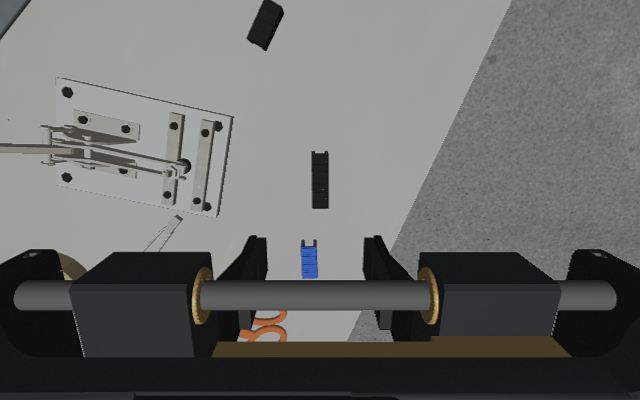

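The wrist view shows the 60 mm cut at (319,179), blue behind it at (308,258), and only the clamp's low plate nearby, with its right edge at about (230,160). It is safe to descend.

>>> move_arm(
  series="0 3 40 0 0 -1; 0 3 80 0 0 -1; 0 3 120 0 0 -1; 0 3 160 0 0 -1; 0 3 182 0 0 -1; 0 3 193 0 0 -1; 0 3 193 0 0 -1; 0 3 193 0 0 -1",
)

```text
time: 18.83
position: [0.5835, 0.3251, 0.0289]
tool_rot: [-0.187, 0.982, -0.0, -0.0]
ft_force: [-1.0, -0.4, 0.0]
grip_width: 0.0523
grip_force: 0.0
```

>>> move_arm(
  series="0 0 0 0 0 0; 0 0 0 0 0 0; 0 0 0 0 0 0; 0 0 0 0 0 0; 0 0 0 0 0 0; 0 0 0 0 0 0; 0 0 0 0 0 0; 0 0 0 0 0 0",
  jaw=0,
)

```text
time: 19.5
position: [0.5835, 0.3252, 0.0297]
tool_rot: [-0.187, 0.982, 0.0, 0.0]
ft_force: [0.4, 0.5, 3.7]
grip_width: 0.018
grip_force: 15.0
```

>>> move_arm(
  series="0 0 -20 0 0 0; 0 0 -60 0 0 0; 0 0 -100 0 0 0; 0 0 -140 0 0 0; 0 0 -180 0 0 0; 0 0 -220 0 0 0; 0 0 -235 0 0 0; 0 0 -235 0 0 0",
)

```text
time: 20.17
position: [0.5859, 0.3261, 0.2701]
tool_rot: [-0.188, 0.982, 0.001, 0.006]
ft_force: [0.5, -0.5, -1.3]
grip_width: 0.0175
grip_force: 15.0
```

```bash
python3 - <<'E'
from h import *
to(538.7,-80.6,258,62)
E
```

```text
t 20.17 pos [585.9 326.1 270.1] yaw -158.4 w 17.5 -> [ 193.8 -360.7   10.1] [  0.8   0.3 139.6]
```

>>> move_arm(
  series="194 -361 4 0 0 57; 194 -361 4 0 0 57; 194 -361 4 0 0 57; 194 -361 4 0 0 57; 194 -361 4 0 0 57; 194 -361 4 0 0 57; 194 -361 4 0 0 57; 194 -361 4 0 0 57",
)

```text
time: 20.83
position: [0.543, -0.0076, 0.259]
tool_rot: [0.307, 0.952, -0.0, -0.002]
ft_force: [-0.7, 0.2, -0.9]
grip_width: 0.018
grip_force: 15.0
```

```bash
python3 - <<'E'
from h import *
to(538.7,-80.6,258,62)
E
```

```text
t 20.83 pos [543.   -7.6 259. ] yaw 144.3 w 18.0 -> [-39.2 -61.8   1. ] [-0.2 -0.1 82.3]
```

>>> move_arm(
  series="-39 -62 0 0 0 57; -39 -62 0 0 0 57; -39 -62 0 0 0 57; -39 -62 40 0 0 57; -39 -62 80 0 0 57; -39 -62 100 0 0 57; -39 -62 100 0 0 57; -39 -62 100 0 0 57",
)

```text
time: 21.5
position: [0.5378, -0.0784, 0.157]
tool_rot: [0.724, 0.69, -0.002, -0.004]
ft_force: [1.0, -0.5, -0.2]
grip_width: 0.018
grip_force: 15.0
```

>>> move_arm(
  series="0 0 0 0 0 25; 0 0 0 0 0 25; 0 0 40 0 0 25; 0 0 80 0 0 25; 0 0 80 0 0 25; 0 0 80 0 0 25",
)

```text
time: 22.0
position: [0.5374, -0.078, 0.0775]
tool_rot: [0.854, 0.52, -0.003, -0.004]
ft_force: [0.4, -0.7, -1.1]
grip_width: 0.0178
grip_force: 15.0
```

```bash
python3 - <<'E'
from h import *
to(538.7,-80.6,37,62)
E
```

```text
t 22.0 pos [537.4 -78.   77.5] yaw 62.7 w 17.8 -> [-1.6  2.8 40.5] [-0.6  0.1  0.7]
```

>>> move_arm(
  series="-2 3 15 -0.5 0 0; -2 3 25 -0.5 0 0; -2 3 33 -0.5 0 0; -2 3 37 -0.5 0 0; -2 3 37 -0.5 0 0; -2 3 37 -0.5 0 0",
)

```text
time: 22.5
position: [0.5427, -0.0823, 0.0447]
tool_rot: [0.854, 0.52, 0.003, 0.004]
ft_force: [0.1, -0.0, -0.3]
grip_width: 0.0182
grip_force: 15.0
```

>>> move_arm(
  series="0 0 1 0 0 0; 0 0 2 0 0 0; 0 0 2 0 0 0; 0 0 2 0 0 0",
)

```text
time: 22.83
position: [0.5425, -0.0823, 0.0421]
tool_rot: [0.854, 0.52, 0.002, 0.004]
ft_force: [-0.1, 0.1, -1.3]
grip_width: 0.0177
grip_force: 15.0
```

>>> move_arm(
  series="0 -2 0 0.5 0 0; 0 -3 2 0.5 0 0; 0 -3 3 0.5 0 0; 0 -3 3 0.5 0 0",
)

```text
time: 23.17
position: [0.5394, -0.0808, 0.0385]
tool_rot: [0.854, 0.52, -0.0, -0.0]
ft_force: [-0.2, 0.6, -0.5]
grip_width: 0.0179
grip_force: 15.0
```

>>> move_arm(
  series="0 0 1 0 0 0; 0 0 1 0 0 0; 0 0 2 0 0 0; 0 0 2 0 0 0",
)

```text
time: 23.5
position: [0.5398, -0.0809, 0.0377]
tool_rot: [0.854, 0.52, 0.0, 0.0]
ft_force: [-1.2, 0.5, 6.3]
grip_width: 0.0181
grip_force: 15.0
```

>>> move_arm(
  series="0 0 0 0 0 0; 0 0 0 0 0 0; 0 0 0 0 0 0; 0 0 0 0 0 0",
  jaw=0.6,
)

```text
time: 23.83
position: [0.5397, -0.0809, 0.0367]
tool_rot: [0.854, 0.52, -0.0, -0.0]
ft_force: [0.6, -1.7, 0.2]
grip_width: 0.0368
grip_force: 0.0
```

>>> move_arm(
  series="0 0 -15 0 0 0; 0 0 -40 0 0 0; 0 0 -80 0 0 0; 0 0 -120 0 0 0; 0 0 -160 0 0 0; 0 0 -160 0 0 0; 0 0 -160 0 0 0",
)

```text
time: 24.42
position: [0.5414, -0.0814, 0.1995]
tool_rot: [0.854, 0.52, 0.002, 0.003]
ft_force: [0.4, -0.5, -0.9]
grip_width: 0.0521
grip_force: 0.0
```

```bash
python3 - <<'E'
from h import *
p=robot.camera("wrist")
for b in blobs(p,p["img"].max(2)<60,.030,400,9000): print(b)
to(459.5,222.5,200,171.2)
E
```

```text
[506.8, -153.2, 152.4, 238.7, 56.5, (314, 272)]
[541.2, -80.0, 62.4, 60.0, 15.9, (311, 183)]
[596.3, -110.1, 62.6, 81.2, 20.2, (376, 183)]
[650.3, -143.6, 62.6, 100.1, 24.0, (441, 186)]
t 24.47 pos [539.8 -81.  197.5] yaw 62.6 w 52.2 -> [ 232.5 -210.9   -2.8] [ 1.000e-01  1.000e-01 -1.086e+02]
```

>>> move_arm(
  series="0 -30 -30 0 0 -7; 232 -211 -50 0 0 -57; 232 -211 -50 0 0 -57; 232 -211 -50 0 0 -57; 232 -211 -50 0 0 -57; 232 -211 -50 0 0 -57; 232 -211 -50 0 0 -57; 232 -211 -50 0 0 -57",
)

```text
time: 25.13
position: [0.4577, 0.22, 0.2445]
tool_rot: [0.5, 0.866, -0.002, -0.002]
ft_force: [0.8, -0.1, 0.1]
grip_width: 0.0522
grip_force: 0.0
```

```bash
python3 - <<'E'
from h import *
to(459.5,222.5,160,171.2)
E
```

```text
t 25.13 pos [457.7 220.  244.5] yaw 119.9 w 52.2 -> [ 1.1  3.2 84.5] [ -0.2  -0.2 -51.3]
```

>>> move_arm(
  series="1 2 30 0 0 -51; 1 2 60 0 0 -51; 1 2 80 0 0 -51; 1 2 80 0 0 -51; 1 2 80 0 0 -51; 1 2 80 0 0 -51; 1 2 80 0 0 -51; 1 2 80 0 0 -51",
)

```text
time: 25.8
position: [0.4595, 0.22, 0.1644]
tool_rot: [0.08, 0.997, -0.001, -0.002]
ft_force: [0.1, 1.0, -0.1]
grip_width: 0.0522
grip_force: 0.0
```

>>> move_arm(
  series="0 0 0 0 0 0; 0 0 0 0 0 0",
)

```text
time: 25.97
position: [0.4603, 0.2202, 0.1655]
tool_rot: [0.083, 0.997, -0.0, -0.001]
ft_force: [-0.5, -0.3, -0.1]
grip_width: 0.0521
grip_force: 0.0
```

```bash
python3 - <<'E'
from h import *
p=robot.camera("wrist")
for b in blobs(p,p["img"].max(2)<60,.022,400,9000): print(b)
to(459.5,223,28,171.2)
E
```

```text
[458.1, 224.3, 171.1, 42.5, 16.8, (319, 189)]
[319.8, 166.7, 96.4, 104.6, 17.6, (222, 31)]
[300.2, 153.8, 80.4, 86.1, 10.9, (193, 3)]
t 26.02 pos [460.6 220.3 165.8] yaw 170.5 w 52.1 -> [  1.3   2.6 137.8] [-0.  -0.1 -0.7]
```

>>> move_arm(
  series="2 3 40 0 0 -1; 2 3 80 0 0 -1; 2 3 115 0 0 -1; 2 3 130 0 0 -1; 2 3 137 0 0 -1; 2 3 137 0 0 -1; 2 3 137 0 0 -1",
)

```text
time: 26.6
position: [0.46, 0.2238, 0.0299]
tool_rot: [0.073, 0.997, 0.0, 0.0]
ft_force: [-0.3, 0.2, -0.0]
grip_width: 0.0523
grip_force: 0.0
```

>>> move_arm(
  series="0 0 0 0 0 0; 0 0 0 0 0 0; 0 0 0 0 0 0; 0 0 0 0 0 0; 0 0 0 0 0 0; 0 0 0 0 0 0; 0 0 0 0 0 0; 0 0 0 0 0 0",
  jaw=0,
)

```text
time: 27.27
position: [0.4597, 0.2238, 0.0299]
tool_rot: [0.073, 0.997, 0.0, 0.0]
ft_force: [-1.2, 1.4, 3.5]
grip_width: 0.0179
grip_force: 15.0
```

>>> move_arm(
  series="0 0 -20 0 0 0; 0 0 -60 0 0 0; 0 0 -100 0 0 0; 0 0 -140 0 0 0; 0 0 -180 0 0 0; 0 0 -200 0 0 0; 0 0 -200 0 0 0; 0 0 -200 0 0 0",
)

```text
time: 27.93
position: [0.4599, 0.2238, 0.2307]
tool_rot: [0.073, 0.997, 0.0, 0.001]
ft_force: [0.8, -0.3, -1.4]
grip_width: 0.0177
grip_force: 15.0
```

```bash
python3 - <<'E'
from h import *
to(481.1,-49.7,220,62)
E
```

```text
t 27.93 pos [459.9 223.8 230.7] yaw 171.6 w 17.7 -> [ -60.8 -267.5   10.6] [  0.2   0.  109.6]
```

>>> move_arm(
  series="-61 -267 10 0 0 57; -61 -267 10 0 0 57; -61 -267 10 0 0 57; -61 -267 10 0 0 57; -61 -267 10 0 0 57; -61 -267 10 0 0 57; -61 -267 10 0 0 57; -61 -267 10 0 0 57",
)

```text
time: 28.6
position: [0.4809, -0.0539, 0.2173]
tool_rot: [0.545, 0.838, -0.001, -0.001]
ft_force: [0.3, 0.4, -0.4]
grip_width: 0.0177
grip_force: 15.0
```

```bash
python3 - <<'E'
from h import *
to(481.1,-49.7,90,62)
E
```

```text
t 28.6 pos [480.9 -53.9 217.3] yaw 113.9 w 17.7 -> [  3.7   2.3 127.3] [-0.2  0.  51.9]
```

>>> move_arm(
  series="4 2 0 0 0 52; 4 2 0 0 0 52; 4 2 0 0 0 52; 4 2 40 0 0 52; 4 2 80 0 0 52; 4 2 120 0 0 52; 4 2 135 0 0 52; 4 2 135 0 0 52",
)

```text
time: 29.27
position: [0.4764, -0.0435, 0.0789]
tool_rot: [0.856, 0.517, -0.004, -0.005]
ft_force: [0.5, 0.6, 0.2]
grip_width: 0.0177
grip_force: 15.0
```

>>> move_arm(
  series="0 0 0 0 0 0; 0 0 0 0 0 0",
)

```text
time: 29.43
position: [0.4798, -0.0444, 0.083]
tool_rot: [0.854, 0.52, -0.001, -0.002]
ft_force: [0.7, 0.2, -0.6]
grip_width: 0.018
grip_force: 15.0
```

```bash
python3 - <<'E'
from h import *
to(481.1,-49.7,38,62)
E
```

```text
t 29.43 pos [479.8 -44.4  83. ] yaw 62.7 w 18.0 -> [-4.   3.7 44.9] [-0.2  0.   0.7]
```

>>> move_arm(
  series="-3 2 15 0 0 0; -4 3 28 0 0 0; -4 3 36 0 0 0; -4 3 40 0 0 0; -4 3 40 0 0 0; -4 3 40 0 0 0",
)

```text
time: 29.93
position: [0.4819, -0.0497, 0.0448]
tool_rot: [0.854, 0.52, 0.0, -0.0]
ft_force: [-0.0, 0.2, 0.5]
grip_width: 0.0176
grip_force: 15.0
```

>>> move_arm(
  series="0 0 1 0 0 0; 0 0 2 0 0 0; 0 0 2 0 0 0; 0 0 2 0 0 0",
)

```text
time: 30.27
position: [0.4821, -0.0498, 0.0429]
tool_rot: [0.854, 0.52, 0.0, 0.0]
ft_force: [1.1, 0.6, -0.0]
grip_width: 0.0174
grip_force: 15.0
```

>>> move_arm(
  series="0 0 2 0 0 0; 0 0 3 0 0 0; 0 0 4 0 0 0; 0 0 4 0 0 0",
)

```text
time: 30.6
position: [0.4818, -0.0497, 0.0384]
tool_rot: [0.854, 0.52, -0.0, -0.0]
ft_force: [0.6, -1.0, -0.6]
grip_width: 0.018
grip_force: 15.0
```

>>> move_arm(
  series="0 0 1 0 0 0; 0 0 1 0 0 0; 0 0 2 0 0 0; 0 0 2 0 0 0",
)

```text
time: 30.93
position: [0.4819, -0.0498, 0.0379]
tool_rot: [0.854, 0.52, 0.0, 0.0]
ft_force: [-2.0, 0.2, 12.4]
grip_width: 0.0179
grip_force: 15.0
```

>>> move_arm(
  series="0 0 -1 0 0 0; 0 0 -1 0 0 0; 0 0 -1 0 0 0; 0 0 -1 0 0 0",
  jaw=0.4,
)

```text
time: 31.27
position: [0.4819, -0.0498, 0.0374]
tool_rot: [0.854, 0.52, -0.0, -0.0]
ft_force: [0.1, 0.4, -0.4]
grip_width: 0.0325
grip_force: 0.0
```

>>> move_arm(
  series="0 0 -15 0 0 0; 0 0 -40 0 0 0; 0 0 -80 0 0 0; 0 0 -120 0 0 0; 0 0 -160 0 0 0; 0 0 -190 0 0 0; 0 0 -190 0 0 0; 0 0 -190 0 0 0",
)

```text
time: 31.93
position: [0.4828, -0.0501, 0.2292]
tool_rot: [0.854, 0.52, 0.001, 0.002]
ft_force: [-0.2, 0.4, -0.4]
grip_width: 0.0344
grip_force: 0.0
```

```bash
python3 - <<'E'
from h import *
p=robot.camera("wrist"); cv2.imwrite("pics/w9.png",p["img"][:,:,::-1])
for b in blobs(p,p["img"].max(2)<60,.030,200,9000): print(b)
hsv=cv2.cvtColor(p["img"],cv2.COLOR_RGB2HSV)
p=robot.camera("scene"); cv2.imwrite("pics/s9.png",p["img"][:,:,::-1])
print([d["xyz"] for d in robot.tip_of(p,"oil_bottle")][:1], robot.get_obs()["time"])
E
```

```text
[440.1, -135.6, 152.4, 183.3, 60.7, (314, 269)]
[483.5, -48.4, 62.5, 41.1, 15.0, (313, 176)]
[539.6, -79.3, 62.5, 60.7, 19.7, (373, 177)]
[594.1, -109.6, 62.5, 80.5, 23.3, (432, 177)]
[648.8, -142.5, 62.6, 98.6, 27.1, (492, 180)]
[[0.5861, -0.3314, -0.0013]] 32.0833
```

View pics/w9.png

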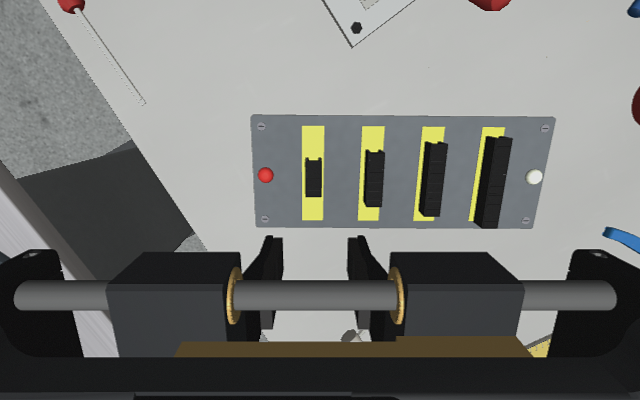

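View pics/s9.png

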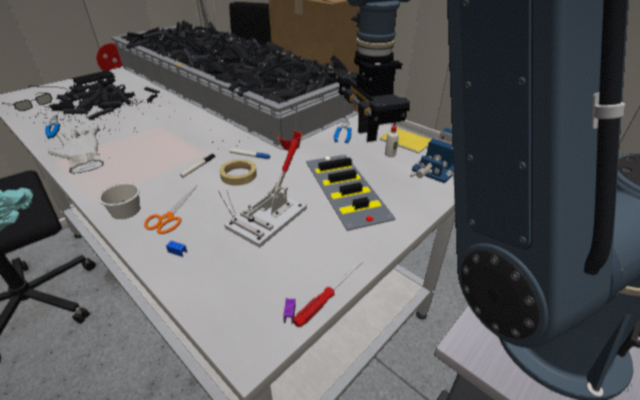

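```bash
python3 - <<'E'
from h import *
p=robot.camera("wrist"); u=np.array([.469,.883]); v=np.array([.883,-.469])
hsv=cv2.cvtColor(p["img"],cv2.COLOR_RGB2HSV); m=np.zeros((400,640),bool); m[115:235,250:560]=1
print("bottom end of the cuts / strip ends, coordinate along strip length")
for n,k,z in(("yellow",m&(hsv[...,0]>20)&(hsv[...,0]<40)&(hsv[...,1]>100),.008),("black",m&(p["img"].max(2)<60),.030)):
    for c in cv2.findContours(k.astype(np.uint8),cv2.RETR_EXTERNAL,cv2.CHAIN_APPROX_NONE)[0]:
        if cv2.contourArea(c)<60: continue
        w=np.array([ray(p,q,z)[:2]*1000 for q in c[:,0].astype(float)]); a,b=w@u,w@v
        print(n,"along",a.min().round(1),a.max().round(1),"mid",((a.min()+a.max())/2).round(1),"across",b.min().round(1),b.max().round(1))
E
```

```text
bottom end of the cuts / strip ends, coordinate along strip length
yellow along 129.0 235.8 mid 182.4 across 631.4 655.4
yellow along 128.3 236.3 mid 182.3 across 566.5 590.7
yellow along 128.8 235.7 mid 182.3 across 501.6 525.9
yellow along 128.2 236.0 mid 182.1 across 436.7 460.7
black along 163.6 204.5 mid 184.1 across 441.5 457.6
black along 152.2 213.3 mid 182.7 across 503.6 523.7
black along 142.4 222.0 mid 182.2 across 563.9 587.9
black along 129.2 228.6 mid 178.9 across 625.6 653.8
```

```bash
python3 -c "
from rig import robot
print(robot.hand_in())"
```

```text
the job is handed in; nothing more can be done
None
```

I handed the job in at about 32 s of the 115 s: the 40, 60, 80 and 100 mm cuts lie in that order from the red button, each flat, released and measured within about 4 mm of its strip's centre, with the oil bottle standing where it was; the hand-in gave no verdict.

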